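Feel the shaped edge of a chair-arm blank in the vice

TASK

The curved wooden blank in the bench vice has just been shaped: feel its top edge for bumps. Run the fingertips lightly along the top of the wood, from the tall square end over the hump to the slim nose, so that its whole length is felt in turn, then take the hand away. Only touch the blank from above - do not grip it, lift it or press so hard that it shifts in the jaws - and leave the other things on the bench where they are.

Things in the scene. Friction and masses are not known exactly. Their poses are not given: they have to be found in the camera images.
- blank: Curved pine chair-arm blank, 280 x 30 mm, clamped lengthwise in the vice, nose up or down by up to 6 degrees. Origin: mid-length, mid-thickness, near jaw-top level. x runs along it from the tall square end (x -140 mm, 60 mm high) to the slim nose (x +140 mm, 18 mm high), z up out of the vice. Crest of the smooth convex top edge: z = 45 mm at x = -30 mm (highest), 30 at the square end, 10 at the nose.
- square_end (a point): Point on the crest (mid-thickness) of the top edge at the very end of the tall square end. The blank sits between rubber pads: under a vertical push it sinks like a spring, about 3 N per mm, and comes back when let go; more than about 20 N near an end makes it slip and stay tilted.
- nose_end (a point): Point on the crest (mid-thickness) of the top edge at the very end of the slim nose, where the edge slopes down 22 degrees from the blank's x axis. The crest's height falls off as the square of the distance (in x) from the highest point.
- vice: Blue bench vice on a plywood board 300 x 220 x 18 mm, fixed. Origin: on the bench, centre of the board, under the jaw gap; x points from its screw and tommy bar (robot's side) to the anvil. Jaws run along y, 125 mm wide, each 51 mm thick with its rubber pad, tops 166 mm above the bench; the tommy bar reaches 200 mm to -x, up to 130 mm high.
- bottle: bystander: water bottle, 64 mm across, 200 mm tall, standing; origin under its centre
- offcut: bystander: pine offcut block 75 x 45 x 40 mm; origin under its centre
- picket: bystander: pointed pine picket 46 x 22 mm, 172 mm tall, standing on end; origin under its centre
- chisel: bystander: chisel 250 mm long, black and orange handle, lying on the bench; origin near where handle meets blade
- edge0: the first (at the square end) of seven equal stretches of the blank's top edge, each 40 mm of its length and the full thickness, unmarked; they follow one another from the square end to the nose, each longer than a closed pair of fingertips is wide. Origin: on the wood's surface, on the crest at the middle of the stretch; x along the edge towards the nose, z straight out of the wood.
- edge1: the second of seven equal stretches of the blank's top edge, each 40 mm of its length and the full thickness, unmarked; origin and axes as for edge0
- edge2: the third of seven equal stretches of the blank's top edge, each 40 mm of its length and the full thickness, unmarked; origin and axes as for edge0
- edge3: the fourth (middle) of seven equal stretches of the blank's top edge, each 40 mm of its length and the full thickness, unmarked; origin and axes as for edge0
- edge4: the fifth of seven equal stretches of the blank's top edge, each 40 mm of its length and the full thickness, unmarked; origin and axes as for edge0
- edge5: the sixth of seven equal stretches of the blank's top edge, each 40 mm of its length and the full thickness, unmarked; origin and axes as for edge0
- edge6: the last (at the slim nose) of seven equal stretches of the blank's top edge, each 40 mm of its length and the full thickness, unmarked; origin and axes as for edge0

How it is judged (in metres and radians):
On the way, in this order (a step that is already met when the one before it is completed fails the run):
1. a fingertip touches the first (at the square end) seventh of the top edge from above (contact force between the fingers and edge0 above 0.2 N and z of the grasp point in the frame of edge0 above 0.008 m), for 0.1 s.
2. a fingertip touches the second seventh of the top edge from above (contact force between the fingers and edge1 above 0.2 N and z of the grasp point in the frame of edge1 above 0.008 m), for 0.1 s.
3. a fingertip touches the third seventh of the top edge from above (contact force between the fingers and edge2 above 0.2 N and z of the grasp point in the frame of edge2 above 0.008 m), for 0.1 s.
4. a fingertip touches the fourth (middle) seventh of the top edge from above (contact force between the fingers and edge3 above 0.2 N and z of the grasp point in the frame of edge3 above 0.008 m), for 0.1 s.
5. a fingertip touches the fifth seventh of the top edge from above (contact force between the fingers and edge4 above 0.2 N and z of the grasp point in the frame of edge4 above 0.008 m), for 0.1 s.
6. a fingertip touches the sixth seventh of the top edge from above (contact force between the fingers and edge5 above 0.2 N and z of the grasp point in the frame of edge5 above 0.008 m), for 0.1 s.
7. a fingertip touches the last (at the slim nose) seventh of the top edge from above (contact force between the fingers and edge6 above 0.2 N and z of the grasp point in the frame of edge6 above 0.008 m), for 0.1 s.
At the end, for the whole second after the job is handed in: Every seventh of the blank's top edge has been touched by the fingertips in turn, from the square end to the nose; the blank is at rest, both its ends and its middle within 6 mm of where they were; bottle, offcut, picket and chisel are within 15 mm of where they were (not (distance of any of square_end, nose_end, blank from where it was at the start of the episode above 0.006 m) and linear speed of blank below 0.01 m/s and distance of each of bottle, offcut, picket, chisel from where it was at the start of the episode below 0.015 m).
It fails at once if the fingers press on the blank with more than 20 N (contact force between the fingers and blank above 20 N).
It fails at once if the blank is pushed, tipped or lifted more than 12 mm out of its place in the jaws (distance of any of square_end, nose_end, blank from where it was at the start of the episode above 0.012 m).
It fails at once if the fingers straddle the blank as if to grip it (grasp point over the wood, less than 8 mm out of the top edge) ((x of the grasp point in the frame of edge0 between -0.021 and 0.021 m and y of the grasp point in the frame of edge0 between -0.015 and 0.015 m and z of the grasp point in the frame of edge0 below 0.008 m) or (x of the grasp point in the frame of edge1 between -0.021 and 0.021 m and y of the grasp point in the frame of edge1 between -0.015 and 0.015 m and z of the grasp point in the frame of edge1 below 0.008 m) or (x of the grasp point in the frame of edge2 between -0.021 and 0.021 m and y of the grasp point in the frame of edge2 between -0.015 and 0.015 m and z of the grasp point in the frame of edge2 below 0.008 m) or (x of the grasp point in the frame of edge3 between -0.021 and 0.021 m and y of the grasp point in the frame of edge3 between -0.015 and 0.015 m and z of the grasp point in the frame of edge3 below 0.008 m) or (x of the grasp point in the frame of edge4 between -0.021 and 0.021 m and y of the grasp point in the frame of edge4 between -0.015 and 0.015 m and z of the grasp point in the frame of edge4 below 0.008 m) or (x of the grasp point in the frame of edge5 between -0.021 and 0.021 m and y of the grasp point in the frame of edge5 between -0.015 and 0.015 m and z of the grasp point in the frame of edge5 below 0.008 m) or (x of the grasp point in the frame of edge6 between -0.021 and 0.021 m and y of the grasp point in the frame of edge6 between -0.015 and 0.015 m and z of the grasp point in the frame of edge6 below 0.008 m)).
It fails at once if the bottle, offcut, picket or chisel is moved by more than 15 mm (distance of any of bottle, offcut, picket, chisel from where it was at the start of the episode above 0.015 m).
It also fails if it takes over 53 s, if anything falls off the work surface, if the arm or the gripper's body presses on something with over 40 N, if the wrist force passes 120 N, or if a joint passes its speed limit or range.

ROBOT

A 6-joint arm with a two-finger parallel gripper is mounted at the origin on the work surface. World frame = base frame: x ahead of the robot, y to its left, z up, the work surface at z = 0. Lengths are in mm, angles in rad, forces in N, time in s.
With the tool pointing down it reaches from about 400 to 925 mm from the base axis. Payload 12.5 kg.
Tool frame: the origin (TCP) lies at the very end of the fingers, on their centre line; the grasp point (between the pads) lies 19 mm behind it; z points along the fingers, y is the line along which they close (so a half turn about z gives the same grasp; the last joint's range is limited). The gripper opens to 95 mm and grips with 3 to 60 N. Pads are 20 mm wide; open, the fingers measure 119 mm over their backs; the gripper's body (75 mm by 180 mm) begins 59 mm behind the grasp point.
Start: joints at [-1.281, 0.491, 1.559, -0, 1.092, -0.106], TCP at [240.99, -576.689, 214.661] pointing down, gripper open.
Joint ranges: [-3.1, 3.1], [-0.84, 2.19], [0.05, 2.79], [-1.13, 4.28], [0.06, 2.93], [-2.69, 2.69]. Speed limits (rad/s): [2.22, 2.22, 2.79, 3.14, 3.14, 3.14].

INTERFACE

Orientations are given as [roll, pitch, yaw] about the fixed x, y, z axes, in that order (R = Rz(yaw) Ry(pitch) Rx(roll)).
In Python, from cell import state, imaging, env, spot_in, mark_of gives the robot as it stands. The module is installed in compiled form; this text tells all that it offers.
- The arm moves only by the tool step_arm, never from a script. Its argument "increments" is a list of rows, each an object with "slide": the shift along the tool's x, y, z in m, a list of three; "roll": the turn about the tool's z in rad. A call has 1 to 5 rows; each row is the pose to reach, as a shift and turn from the pose commanded when the call began, along the tool's axes at that moment; what a row does not reach only later rows make up. A row lasts 1/8 s, in which the tool goes at most 62.5 mm and 10.7 degrees, less where a joint would pass 70% of its speed; a pose out of reach is approached as far as the arm can. A call with a gripper value outside its range is refused whole. "fingers" is the opening, from 0 (shut) to 1 (fully open), set as the call begins (left out, the last holds). The fingers move at their own pace and stop on an object; the grip force is fixed at half the most. Time passes only in rows, so rows that repeat a pose let the fingers close. It gives the time, the measured TCP pose, the force, the opening and the grip force at its end, in the units of the state.
- state(): the state, without advancing time (a new reading comes with each control period).
- imaging.read_camera(name): name is "side" or "top" or "wrist"; returns a dict with "color" (420x560x3 uint8, red, green, blue), "z_map" (420x560 float32, mm along the optical axis (not along the pixel's ray), 0 where there is no reading), "intrinsics" (3x3 intrinsics, pixels), "distortion" ([k1, k2, p1, p2, k3] as OpenCV has them; the pictures are not rectified), "camera_from_world" (4x4, takes a point from world to camera coordinates). Camera axes: x right, y up, looking along -z (the intrinsics and any distortion apply to the point x, -y, -z); pixel columns grow to the right and rows downward; lengths in mm; the calibration is good to about 2 mm. A picture is of the moment at which its call begins.
- env.job_done(): hands the job in; it is judged then, once.
Trained networks look in the newest picture that a camera, given by its name, has taken for a name from the list of things; names that differ only in an ending like _2 or _b are one class to them, and where a whole thing is asked for, a point or a joint stands for the part that bears it (a point fixed in the world has none). Each returns a list of dicts, best first, with "confidence" (0 to 1); they miss things now and then, are a little off and sometimes report something else, mostly with a low value. They report only what shows in the picture. A call takes as long as a camera call.
- spot_in(camera, target): "bbox" ([left, top, right, bottom] in pixels, round what is visible of it).
- mark_of(camera, target): "uv" ([column, row] in pixels: a listed point, or the origin of a listed thing).
The state is a dict: "t": time; "joints": joint angles; "qvel": joint speeds; "tau": joint torques, N m; "eef_pos": TCP position; "tcp_rot": TCP orientation; "ft_force": force on the tool from outside, world axes, zero at the start; "moment": the same for the moment, N m; "opening": opening from 0.0 (shut) to 1.0 (fully open); "grip_force": force on a finger pad.
Only numpy, scipy, OpenCV 4.12 (cv2) and the standard library are available. Lean on these libraries where they do the work, as an engineer would, in place of code of your own. Each camera call takes 0.05 s, during which the arm holds its last target. There are 200 camera calls.

## Working session

There is one attempt and no reset: what is moved stays moved. The work goes in short steps, Python scripts to look and compute and a tool call to move; the robot and the scene stay as the last step left them, time stands still between calls to the robot, and variables do not carry over. Pictures are saved under pics/ and viewed, at most 10 in all, crops included, and the job is handed in when it is done.

Besides the shell and the picture viewer there is one more tool, called as name([rows], argument=value, ...), one row to a line, values as JSON. step_arm: Moves the arm, as the interface text tells. Its arguments: {"type":"object","properties":{"increments":{"type":"array"},"fingers":{"type":"number"}},"required":["increments"]}

```bash
mkdir -p pics; cat > h.py <<'E'
import numpy as np, cv2
from cell import state, imaging, env, spot_in, mark_of
def cloud(d):
    K=np.array(d["intrinsics"],float);D=np.array(d["distortion"],float)
    z=d["z_map"];h,w=z.shape
    u,v=np.meshgrid(np.arange(w),np.arange(h))
    p=cv2.undistortPoints(np.stack([u,v],-1).reshape(-1,1,2).astype(np.float32),K,D).reshape(h,w,2)
    P=np.stack([p[...,0]*z,-p[...,1]*z,-z,np.ones_like(z)],-1)
    W=P@np.linalg.inv(np.array(d["camera_from_world"])).T
    W=W[...,:3];W[z==0]=np.nan
    return W
E
python3 - <<'E'
from h import *
print(state())
ims=[]
for c in ["side","top"]:
    d=imaging.read_camera(c);np.savez(c+".npz",W=cloud(d),c=d["color"])
    cv2.imwrite(f"pics/{c}0.png",d["color"][...,::-1])
    W=cloud(d)
    for t in ["blank","vice","square_end","nose_end","bottle","picket","offcut","chisel"]+["edge%d"%i for i in range(7)]:
        m=mark_of(c,t)[:1]
        for r in m:
            u,v=np.round(r["uv"]).astype(int)
            print(c,t,r["uv"],round(r["confidence"],2),W[min(max(v,0),419),min(max(u,0),559)].round(0))
    print(np.linalg.inv(np.array(d["camera_from_world"])).round(2).tolist())
E
```

```text
{'t': 0.0, 'joints': array([-1.28063288e+00,  4.91572688e-01,  1.55947391e+00, -3.23670471e-05,
        1.09170689e+00, -1.05611695e-01]), 'qvel': array([ 0.00027246, -0.00064724,  0.00168853,  0.00146088, -0.00134368,
        0.00154462]), 'tau': array([-1.43071076e-03, -6.12650943e+01, -2.58182609e+01,  6.91064307e-02,
        4.82315524e-02, -9.88791453e-05]), 'eef_pos': array([ 240.88476067, -576.4340953 ,  214.04517386]), 'tcp_rot': array([-3.14043526e+00, -9.38247207e-05,  3.95790028e-01]), 'ft_force': array([-0.16114605,  0.14424779,  0.32188667]), 'moment': array([-0.02299962, -0.0236166 , -0.03891706]), 'grip_force': 0.0, 'opening': 1.0006304039759881}
side blank [282.8, 195.4] 0.76 [552. -11. 206.]
side vice [281.2, 239.6] 0.9 [551.  -0.  47.]
side square_end [301.5, 153.9] 0.57 [ 556. -182.  201.]
side nose_end [262.9, 233.0] 0.64 [568.  87. 167.]
side bottle [274.1, 391.6] 0.57 [434. 388.  68.]
side picket [288.1, 177.5] 0.77 [558. -67. 211.]
side offcut [297.5, 153.0] 0.67 [ 566. -180.  203.]
side chisel [339.0, 166.0] 0.79 [ 479. -396.   10.]
[[-0.95, 0.25, -0.21, 348.14], [-0.33, -0.7, 0.64, 640.74], [0.01, 0.67, 0.74, 877.24], [0.0, 0.0, 0.0, 1.0]]
top blank [311.7, 193.8] 0.94 [557. -66. 218.]
top square_end [355.5, 189.5] 0.89 [ 587. -220.    9.]
top nose_end [257.5, 197.5] 0.9 [564. 102.   1.]
top bottle [178.8, 231.6] 0.56 [452. 332. 129.]
top picket [377.6, 182.9] 0.78 [ 603. -281.   71.]
top offcut [180.8, 190.1] 0.66 [588. 349.  39.]
top chisel [409.8, 222.4] 0.91 [ 481. -395.   14.]
[[-0.0, 1.0, -0.06, 446.54], [-1.0, -0.01, -0.02, -7.01], [-0.02, 0.06, 1.0, 1515.76], [0.0, 0.0, 0.0, 1.0]]
```

```bash
python3 - <<'E'
from h import *
a=np.load("top.npz");W=a["W"];c=a["c"]
cv2.imwrite("pics/topc.png",cv2.resize(c[110:290,150:450,::-1],None,fx=2.6,fy=2.6))
for n in ["top","side"]:
    W=np.load(n+".npz")["W"].reshape(-1,3)
    m=(W[:,2]>172)&(abs(W[:,0]-560)<60)&(abs(W[:,1]+50)<170)
    P=W[m];print(n,len(P))
    for y in range(-220,120,15):
        q=P[abs(P[:,1]-y)<7.5]
        if len(q):
            print(y,len(q),np.percentile(q[:,0],[5,50,95]).round(0),np.percentile(q[:,2],[50,90,100]).round(1))
E
```

```text
top 1083
-190 32 [549. 561. 575.] [201.4 204.7 205.5]
-175 55 [548. 561. 575.] [203.4 206.6 210.3]
-160 55 [548. 560. 575.] [206.9 210.5 214.5]
-145 55 [548. 560. 574.] [209.1 213.6 218.6]
-130 62 [548. 560. 574.] [211.6 215.4 218. ]
-115 58 [548. 560. 574.] [212.9 217.2 220.5]
-100 57 [547. 560. 574.] [213.3 217.4 219.2]
-85 64 [541. 560. 575.] [213.2 216.6 218.7]
-70 68 [547. 560. 575.] [213.2 217.2 220.5]
-55 60 [546. 561. 575.] [211.9 215.5 217.4]
-40 57 [547. 561. 575.] [210.8 213.8 215.1]
-25 70 [547. 561. 575.] [209.4 213.1 217.6]
-10 59 [547. 561. 576.] [206.8 210.  214.1]
5 59 [547. 559. 573.] [203.4 207.1 210.4]
20 63 [546. 559. 573.] [199.8 204.8 207.8]
35 58 [546. 560. 574.] [195.1 197.6 202.6]
50 55 [546. 560. 574.] [190.9 194.9 197.5]
65 54 [547. 561. 575.] [185.9 192.2 193.8]
80 42 [547. 560. 573.] [179.7 185.3 188.7]
side 1251
-190 16 [549. 561. 574.] [201.1 202.1 203.1]
-175 38 [548. 555. 574.] [202.5 205.1 205.8]
-160 41 [548. 558. 573.] [205.9 207.3 210. ]
-145 51 [548. 554. 575.] [207.6 210.  211.3]
-130 48 [547. 557. 573.] [210.4 212.1 213.6]
-115 55 [547. 555. 574.] [211.9 213.2 214.2]
-100 66 [547. 555. 574.] [211.8 213.4 215.5]
-85 58 [547. 557. 573.] [212.6 214.6 215.3]
-70 63 [547. 556. 574.] [211.7 214.1 214.7]
-55 75 [547. 556. 574.] [211.1 213.2 215.5]
-40 71 [547. 555. 574.] [210.2 211.7 213.8]
-25 77 [547. 557. 573.] [207.5 210.6 211.7]
-10 75 [547. 558. 574.] [205.5 207.4 208.9]
5 82 [547. 557. 574.] [202.6 205.7 207.4]
20 83 [546. 558. 573.] [199.2 201.3 202.4]
35 84 [546. 557. 573.] [194.4 197.  199.6]
50 84 [546. 559. 574.] [190.4 193.6 196.5]
65 84 [546. 558. 573.] [185.2 188.6 190.9]
80 95 [547. 559. 573.] [179.7 183.  186.1]
95 5 [560. 565. 569.] [173.8 174.  174. ]
```

View pics/side0.png

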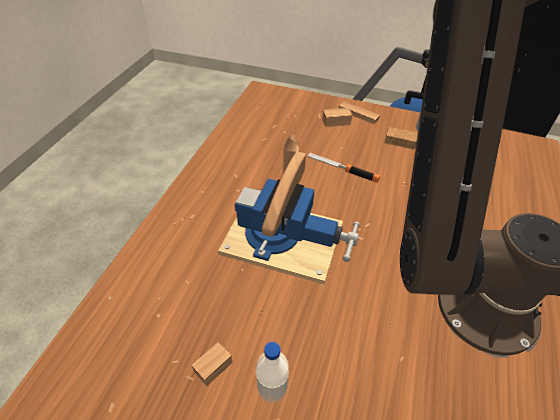

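View pics/topc.png

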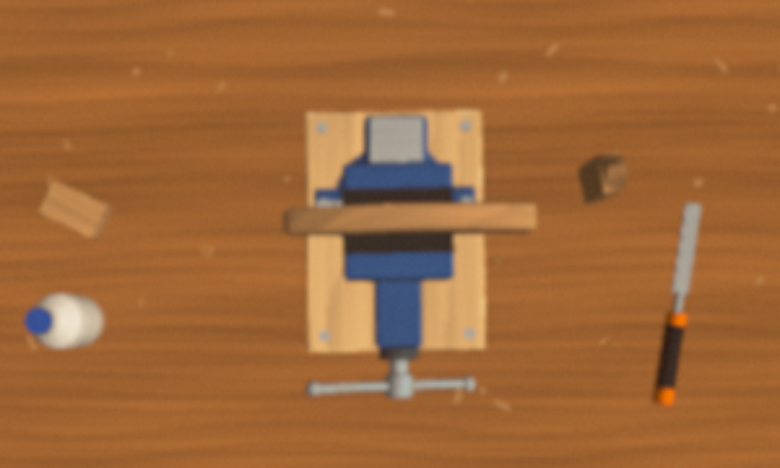

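The side view shows the blank running along world y: nose towards the robot's left at about (268,232), square end at about (302,155). The picket stands beyond the square end, the bottle and offcut are far away near the bottom, and the tommy bar is on the robot's side. The top crop shows the blank from (537,217) (square) to (287,220) (nose), with nothing else near the stroke path.

```bash
cat > crest.py <<'E'
import numpy as np
k=35/170**2
def curve(p):
    y0,z0,t=p
    x=np.linspace(-140,140,561);z=45-k*(x+30)**2
    c,s=np.cos(t),np.sin(t)
    return y0+c*x-s*z, z0+s*x+c*z, x
def h(p,y):
    Y,Z,_=curve(p);return np.interp(y,Y,Z)
E
python3 - <<'E'
from h import *
from crest import *
from scipy.optimize import least_squares
for n in ["top","side"]:
    W=np.load(n+".npz")["W"].reshape(-1,3)
    m=(W[:,2]>172)&(abs(W[:,0]-560.5)<11)&(abs(W[:,1]+50)<170)
    P=W[m]; print(n,np.sort(P[:,1])[[0,1,2,3,-4,-3,-2,-1]].round(1),np.polyfit(P[:,1],P[:,0],1))
    q=P[(P[:,1]>-188)&(P[:,1]<84)]
    r=least_squares(lambda p:h(p,q[:,1])-q[:,2],[-53,170,0],loss="soft_l1")
    Y,Z,x=curve(r.x);print(r.x, np.median(abs(r.fun)));
    print("ends",Y[[0,-1]].round(1),Z[[0,-1]].round(1))
    for i in range(8): print(np.round([np.interp(-140+40*i,x,Y),np.interp(-140+40*i,x,Z)],1),end=" ")
    print()
    for y in range(-200,101,10): print(y,max(h(r.x,np.linspace(max(y-10,Y[0]),min(y+10,Y[-1]),41))).round(1),end="; ")
    print()
E
```

```text
top [-190.2 -189.9 -189.4 -189.3   83.4   86.    86.5   86.5] [-1.20976289e-03  5.60412213e+02]
[-4.75885132e+01  1.68329264e+02 -2.27718631e-02] 1.7780670418507611
ends [-186.9   92.6] [201.9 175.1]
[-186.9  201.9] [-146.7  209.7] [-106.6  213.6] [-66.6 213.7] [-26.6 209.8] [ 13.2 202.1] [ 52.9 190.6] [ 92.6 175.1] 
-200 201.9; -190 203.5; -180 205.6; -170 207.5; -160 209.2; -150 210.6; -140 211.8; -130 212.7; -120 213.4; -110 213.9; -100 214.1; -90 214.1; -80 214.1; -70 214.1; -60 213.8; -50 213.3; -40 212.5; -30 211.5; -20 210.3; -10 208.8; 0 207.1; 10 205.1; 20 202.9; 30 200.4; 40 197.7; 50 194.8; 60 191.6; 70 188.1; 80 184.4; 90 180.5; 100 176.3; 
side [-190.  -188.7 -188.3 -187.    87.7   88.    89.3   89.4] [9.35459003e-04 5.60484869e+02]
[-5.73994332e+01  1.68369215e+02  5.25870677e-03] 0.883740146748039
ends [-197.6   82.5] [198.  179.1]
[-197.6  198. ] [-157.6  206.9] [-117.6  212. ] [-77.6 213.1] [-37.6 210.4] [  2.4 203.9] [ 42.5 193.4] [ 82.5 179.1] 
-200 200.0; -190 202.4; -180 204.6; -170 206.5; -160 208.2; -150 209.6; -140 210.8; -130 211.8; -120 212.5; -110 213.0; -100 213.2; -90 213.2; -80 213.2; -70 213.2; -60 212.9; -50 212.4; -40 211.7; -30 210.7; -20 209.5; -10 208.0; 0 206.3; 10 204.4; 20 202.2; 30 199.8; 40 197.1; 50 194.2; 60 191.0; 70 187.6; 80 184.0; 90 180.1; 100 179.1;
```

step_arm([
  {"slide":[0.045,-0.024,-0.015],"roll":0},
  {"slide":[0.09,-0.049,-0.03],"roll":0},
  {"slide":[0.134,-0.073,-0.03],"roll":0},
  {"slide":[0.179,-0.097,-0.03],"roll":0},
  {"slide":[0.224,-0.121,-0.03],"roll":0},
], fingers=0)

```text
t: 2.22
eef_pos: [401.9, -377.4, 244.8]
tcp_rot: [3.141, -0.0, 0.396]
ft_force: [0.3, -0.1, -0.5]
opening: 0.534
grip_force: 0.0
```

step_arm([
  {"slide":[0.045,-0.024,0],"roll":-0.17},
  {"slide":[0.09,-0.049,0],"roll":-0.34},
  {"slide":[0.134,-0.073,0],"roll":-0.51},
  {"slide":[0.179,-0.097,0],"roll":-0.68},
  {"slide":[0.224,-0.122,0],"roll":-0.85},
])

```text
t: 2.85
eef_pos: [561.6, -178.4, 244.8]
tcp_rot: [3.141, 0.0, 1.251]
ft_force: [0.8, 0.0, 0.3]
opening: 0.025
grip_force: 0.0
```

step_arm([
  {"slide":[0,0,0],"roll":-0.165},
  {"slide":[0,0,0],"roll":-0.325},
  {"slide":[0,0,0],"roll":-0.325},
])

```text
t: 3.22
eef_pos: [560.7, -179.6, 244.6]
tcp_rot: [3.142, 0.0, 1.57]
ft_force: [-0.1, -0.3, -0.6]
opening: 0.003
grip_force: 0.0
```

step_arm([
  {"slide":[0,0,0.02],"roll":0},
  {"slide":[0,0,0.034],"roll":0},
  {"slide":[0,0,0.036],"roll":0},
  {"slide":[0,0,0.037],"roll":0},
  {"slide":[0,0,0.037],"roll":0},
])

```text
t: 3.85
eef_pos: [560.8, -179.9, 208.1]
tcp_rot: [3.141, 0.0, 1.57]
ft_force: [0.4, 0.5, 0.3]
opening: 0.003
grip_force: 0.0
```

step_arm([
  {"slide":[0,0,0.0007],"roll":0},
  {"slide":[0,0,0.001],"roll":0},
  {"slide":[0,0,0.001],"roll":0},
])

```text
t: 4.22
eef_pos: [560.7, -179.8, 206.7]
tcp_rot: [3.141, 0.0, 1.571]
ft_force: [0.2, -0.9, -0.7]
opening: 0.006
grip_force: 0.0
```

```bash
python3 - <<'E'
from h import *
s=state();print(s["eef_pos"],s["ft_force"],s["t"])
d=imaging.read_camera("wrist");cv2.imwrite("pics/w1.png",d["color"][...,::-1])
W=cloud(d);P=W.reshape(-1,3)
m=(P[:,2]>165)&(P[:,2]<225)&(abs(P[:,0]-560.5)<25)&(P[:,1]>-230)
q=P[m];print(len(q),np.nanpercentile(q,[0.5,50,99.5],axis=0).round(1))
E
```

```text
[ 560.68256517 -179.75942219  206.69495307] [ 0.18673188 -0.92467997 -0.68003756] 4.225
18242 [[ 536.  -183.5  165.2]
 [ 561.   -95.3  211.6]
 [ 585.   -36.9  220.7]]
```

step_arm([
  {"slide":[0,0,0.001],"roll":0},
  {"slide":[0,0,0.001],"roll":0},
])

```text
t: 4.53
eef_pos: [560.7, -179.8, 205.5]
tcp_rot: [-3.142, 0.0, 1.571]
ft_force: [-0.6, -0.4, 0.4]
opening: 0.004
grip_force: 0.0
```

step_arm([
  {"slide":[0,0,0.001],"roll":0},
  {"slide":[0,0,0.001],"roll":0},
])

```text
t: 4.78
eef_pos: [560.7, -179.7, 204.7]
tcp_rot: [3.142, 0.0, 1.571]
ft_force: [-1.4, 0.4, 1.6]
opening: 0.006
grip_force: 0.8
```

View pics/w1.png

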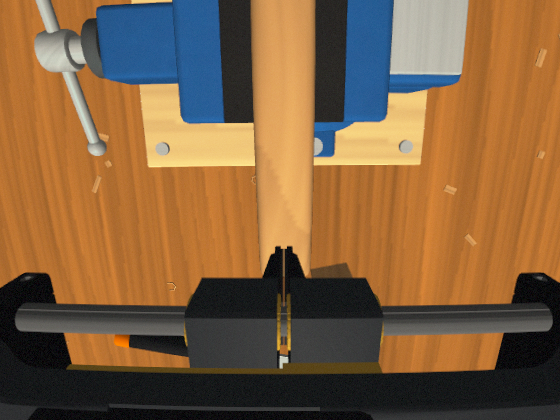

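The wrist view shows the closed fingertips centred over the blank at about (283,252). The wood runs straight up the picture between columns 255 and 313, and contact is just beginning.

step_arm([
  {"slide":[0,0,0.0007],"roll":0},
  {"slide":[0,0,0.0007],"roll":0},
  {"slide":[0,0,0.0007],"roll":0},
])

```text
t: 5.15
eef_pos: [560.7, -179.8, 204.1]
tcp_rot: [3.141, 0.0, 1.571]
ft_force: [-1.6, 0.5, 3.7]
opening: 0.005
grip_force: 1.6
```

step_arm([
  {"slide":[0.008,0,-0.0015],"roll":0},
  {"slide":[0.016,0,-0.003],"roll":0},
  {"slide":[0.024,0,-0.0042],"roll":0},
  {"slide":[0.024,0,-0.0042],"roll":0},
])

```text
t: 5.65
eef_pos: [560.7, -154.7, 208.3]
tcp_rot: [3.141, -0.001, 1.572]
ft_force: [0.9, 1.6, 3.3]
opening: 0.006
grip_force: 1.5
```

step_arm([
  {"slide":[0.008,0,-0.001],"roll":0},
  {"slide":[0.016,0,-0.0019],"roll":0},
  {"slide":[0.024,0,-0.0027],"roll":0},
  {"slide":[0.024,0,-0.0027],"roll":0},
])

```text
t: 6.15
eef_pos: [560.6, -130.7, 210.9]
tcp_rot: [-3.142, -0.001, 1.571]
ft_force: [1.1, 2.0, 3.9]
opening: 0.004
grip_force: 1.7
```

step_arm([
  {"slide":[0.008,0,-0.0006],"roll":0},
  {"slide":[0.016,0,-0.001],"roll":0},
  {"slide":[0.024,0,-0.0013],"roll":0},
  {"slide":[0.024,0,-0.0013],"roll":0},
])

```text
t: 6.65
eef_pos: [560.6, -106.7, 212.2]
tcp_rot: [-3.142, -0.001, 1.571]
ft_force: [-0.5, 2.3, 4.0]
opening: 0.005
grip_force: 2.0
```

step_arm([
  {"slide":[0.008,0,-0.0001],"roll":0},
  {"slide":[0.016,0,-0.0001],"roll":0},
  {"slide":[0.024,0,0],"roll":0},
  {"slide":[0.032,0,0.0001],"roll":0},
  {"slide":[0.032,0,0.0001],"roll":0},
])

```text
t: 7.28
eef_pos: [560.7, -74.6, 212.1]
tcp_rot: [3.142, -0.001, 1.571]
ft_force: [0.7, 4.0, 5.8]
opening: 0.003
grip_force: 2.5
```

step_arm([
  {"slide":[0.008,0,-0.0003],"roll":0},
  {"slide":[0.016,0,0],"roll":0},
  {"slide":[0.024,0,0.0004],"roll":0},
  {"slide":[0.032,0,0.001],"roll":0},
  {"slide":[0.032,0,0.001],"roll":0},
])

```text
t: 7.9
eef_pos: [560.6, -42.7, 211.0]
tcp_rot: [-3.141, -0.001, 1.571]
ft_force: [0.3, 3.3, 4.4]
opening: 0.001
grip_force: 2.4
```

step_arm([
  {"slide":[0.008,0,0.0006],"roll":0},
  {"slide":[0.016,0,0.0015],"roll":0},
  {"slide":[0.024,0,0.0026],"roll":0},
  {"slide":[0.032,0,0.0037],"roll":0},
  {"slide":[0.032,0,0.0037],"roll":0},
])

```text
t: 8.52
eef_pos: [560.6, -10.7, 207.2]
tcp_rot: [-3.141, -0.001, 1.571]
ft_force: [0.5, 4.3, 4.3]
opening: 0.007
grip_force: 2.5
```

step_arm([
  {"slide":[0.008,0,0.0013],"roll":0},
  {"slide":[0.016,0,0.0028],"roll":0},
  {"slide":[0.024,0,0.0044],"roll":0},
  {"slide":[0.032,0,0.0062],"roll":0},
  {"slide":[0.032,0,0.0062],"roll":0},
])

```text
t: 9.15
eef_pos: [560.6, 21.3, 201.0]
tcp_rot: [-3.141, -0.001, 1.571]
ft_force: [1.0, 3.9, 4.6]
opening: 0.005
grip_force: 2.8
```

step_arm([
  {"slide":[0.008,0,0.0019],"roll":0},
  {"slide":[0.016,0,0.004],"roll":0},
  {"slide":[0.024,0,0.0063],"roll":0},
  {"slide":[0.032,0,0.0089],"roll":0},
  {"slide":[0.032,0,0.0089],"roll":0},
])

```text
t: 9.78
eef_pos: [560.7, 53.0, 192.1]
tcp_rot: [3.142, -0.001, 1.571]
ft_force: [0.6, 3.4, 5.5]
opening: 0.007
grip_force: 3.1
```

step_arm([
  {"slide":[0.008,0,0.0024],"roll":0},
  {"slide":[0.016,0,0.005],"roll":0},
  {"slide":[0.024,0,0.0079],"roll":0},
  {"slide":[0.032,0,0.0109],"roll":0},
  {"slide":[0.032,0,0.0109],"roll":0},
])

```text
t: 10.4
eef_pos: [560.7, 85.1, 181.2]
tcp_rot: [-3.142, -0.001, 1.571]
ft_force: [-0.3, 3.9, 5.2]
opening: 0.003
grip_force: 3.0
```

step_arm([
  {"slide":[0.004,0,0.0015],"roll":0},
  {"slide":[0.008,0,0.003],"roll":0},
  {"slide":[0.008,0,0.003],"roll":0},
])

```text
t: 10.78
eef_pos: [560.6, 92.7, 178.3]
tcp_rot: [-3.142, -0.0, 1.571]
ft_force: [1.1, 1.3, 5.7]
opening: 0.004
grip_force: 2.6
```

step_arm([
  {"slide":[0.008,0,-0.02],"roll":0},
  {"slide":[0.01,0,-0.06],"roll":0},
  {"slide":[0.01,0,-0.1],"roll":0},
  {"slide":[0.03,0,-0.14],"roll":0},
  {"slide":[0.05,0,-0.14],"roll":0},
])

```text
t: 11.4
eef_pos: [561.1, 143.0, 320.5]
tcp_rot: [3.138, -0.001, 1.57]
ft_force: [-0.0, -0.6, -1.7]
opening: 0.007
grip_force: 0.0
```

step_arm([
  {"slide":[0.04,-0.02,0],"roll":0},
  {"slide":[0.08,-0.04,0],"roll":0},
  {"slide":[0.12,-0.06,0],"roll":0},
  {"slide":[0.12,-0.06,0],"roll":0},
])

```text
t: 11.9
eef_pos: [498.8, 264.6, 316.7]
tcp_rot: [-3.139, 0.001, 1.574]
ft_force: [0.6, -0.4, -0.3]
opening: 0.005
grip_force: 0.0
```

```bash
python3 - <<'E'
from h import *
from crest import *
d=imaging.read_camera("side");W=cloud(d).reshape(-1,3);W0=np.load("side.npz")["W"].reshape(-1,3)
print(state()["ft_force"])
cv2.imwrite("pics/s2.png",d["color"][...,::-1])
for y in range(-185,90,30):
    print(y,[np.round(np.nanmedian(w[(abs(w[:,1]-y)<12)&(abs(w[:,0]-560.5)<11)&(w[:,2]>172)],axis=0),1) for w in (W0,W)])
E
```

```text
[ 0.74049201 -1.13708698 -0.44141261]
-185 [array([ 560. , -182.3,  202.2]), array([nan, nan, nan])]
-155 [array([ 560.6, -155.9,  207.2]), array([nan, nan, nan])]
-125 [array([ 560. , -124.2,  211.5]), array([nan, nan, nan])]
-95 [array([560. , -95.3, 212.5]), array([nan, nan, nan])]
-65 [array([560.6, -65.2, 212.8]), array([nan, nan, nan])]
-35 [array([560.5, -34.5, 210.3]), array([nan, nan, nan])]
-5 [array([561.1,  -5.7, 205.6]), array([nan, nan, nan])]
25 [array([560.9,  25.8, 198.2]), array([nan, nan, nan])]
55 [array([560.3,  55.1, 189.2]), array([nan, nan, nan])]
85 [array([560.5,  81.7, 179.7]), array([nan, nan, nan])]
  return np.nanmean(a, axis, out=out, keepdims=keepdims)
```

View pics/s2.png

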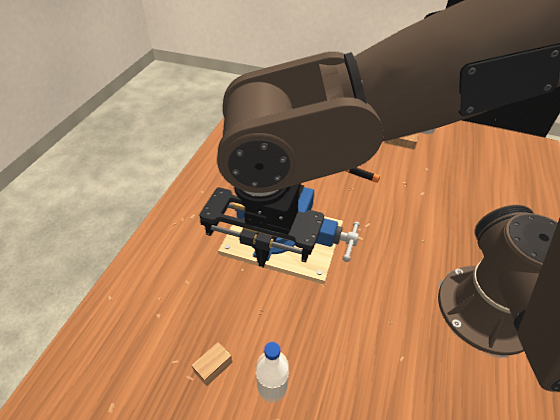

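The hand is clear of the blank. In this side view the arm hides the wood, and the bottle (272,370) and offcut (212,361) have not moved. I'll check the blank from the top camera.

```bash
python3 - <<'E'
from h import *
d=imaging.read_camera("top");W=cloud(d).reshape(-1,3);W0=np.load("top.npz")["W"].reshape(-1,3)
for y in range(-180,90,30):
    print(y,[np.round(np.nanmedian(w[(abs(w[:,1]-y)<12)&(abs(w[:,0]-560.5)<20)&(w[:,2]>172)&(w[:,2]<225)],axis=0),1) for w in (W0,W)])
for t in ["bottle","picket","offcut","chisel","blank","square_end","nose_end"]: print(t,[r["uv"] for r in mark_of("top",t)[:1]])
E
```

```text
-180 [array([ 560.8, -178.1,  202.2]), array([ 560.7, -178. ,  202.5])]
-150 [array([ 560.4, -149.8,  208.5]), array([ 560.3, -150. ,  208.2])]
-120 [array([ 560.2, -119.9,  212.8]), array([ 560.3, -120. ,  212.7])]
-90 [array([560.2, -90.2, 213.6]), array([560.1, -90.4, 213.7])]
-60 [array([560.5, -60.4, 212.6]), array([560.5, -60.4, 213.4])]
-30 [array([560.6, -29.4, 209.4]), array([560.7, -29.4, 209.1])]
0 [array([559.1,  -0.9, 204.2]), array([558.9,  -0.9, 204.4])]
30 [array([559.4,  30.4, 196.6]), array([559.5,  30.3, 197.2])]
60 [array([560.5,  59.7, 187.2]), array([560.6,  59.7, 188. ])]
bottle []
picket [[382.4, 179.3]]
offcut []
chisel [[411.5, 226.1]]
blank [[306.5, 194.7]]
square_end [[355.7, 191.8]]
nose_end [[256.8, 192.5]]
```

The blank is where it was.

```bash
python3 -c "
from cell import env;print(env.job_done())"
```

```text
the job is handed in; nothing more can be done
None
```

I ran the closed fingertips along the blank's whole top edge, from the square end over the hump to the nose, with up to about 6 N read at each stop; the blank showed no measurable shift afterwards and the bystanders look undisturbed, and the job is handed in with no verdict returned.

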